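Slide two sample discs into their recesses

TASK

Two loose metal sample discs, a wide thin one and a narrow thick one, lie on top of the dark metal sample plate. With the fingertips, push each disc across the plate until it drops into the empty round recess of its own size and lies flat on its floor. Only slide them: do not pick a disc up or push it off the plate, leave the disc that is already seated in its recess, and do not shift the vials, post holder and tweezers around the plate.

Things in the scene. Friction and masses are not known exactly. Their poses are not given: they have to be found in the camera images.
- plate: Fixed flat dark grey metal sample plate, 180 (its x) x 220 (its y) x 20 mm high, screwed down on the table. Origin: centre of its underside, at table height; z up; its flat top is at 20 mm. Three round recesses are sunk in the half at its +x side: wide at (45, 60), narrow at (45, -60), already loaded at (55, 0) mm in its x, y. It may be turned up to 0.4 rad either way.
- wide_recess (a point): Centre of the floor of the empty wide recess, 36 mm in diameter and 7 mm deep (floor 13 mm above the table), straight walls; its disc is flush with the top when seated.
- narrow_recess (a point): Centre of the floor of the empty narrow recess, 30 mm in diameter and 10 mm deep (floor 10 mm above the table), straight walls; its disc stands 2 mm proud when seated.
- loaded_recess (a point): Centre of the floor of the third recess, 34 mm in diameter and 6 mm deep; a disc lies in it already.
- disc_wide: Loose plain metal disc, 32 mm in diameter, 7 mm thick, about 30 g, lying flat on the top of the plate in its -x half, to the left or the right. Origin: centre of its underside; z up.
- disc_narrow: Loose plain metal disc, 24 mm in diameter, 12 mm thick, about 42 g, lying flat on the top of the plate in its -x half, on the other side from the wide one. Pushed over the rim it may tip in and hang leaning on the near rim until pushed a few mm further. It would also fall into the wide recess, which is wrong for it. Origin: centre of its underside; z up.
- disc_loaded: Bystander: grey disc, 30 mm in diameter, 6 mm thick, already lying flush in the third recess. Origin: centre of its underside.
- vial_white: Bystander: loose upright capped vial with a white cap, 29 mm in diameter, 64 mm high, on the table about 165 mm from the plate's centre on its +y side. Origin: centre of its underside.
- vial_blue: Bystander: loose upright capped vial with a blue cap, 29 mm in diameter, 64 mm high, on the table about 165 mm from the plate's centre on its -y side. Origin: centre of its underside.
- post: Bystander: loose black post holder with a bright post, 25 x 35 x 82 mm high, standing on the table beyond the plate's +x edge. Origin: centre of its underside.
- tweezers_1: Bystander: loose tweezers, 37 x 90 x 9 mm, lying on the table in front of the plate's -x edge. Origin: centre of its underside.

How it is judged:
By the outcome, as a careful person would: the job done as asked, in the order asked, and still so for the second after the job is handed in, with the robot touching nothing.
It also fails if it takes over 72 s, if anything falls off the work surface, if the arm or the gripper's body presses on something with over 40 N, if the wrist force passes 120 N, or if a joint passes its speed limit or range.

ROBOT

A 6-joint arm with a two-finger parallel gripper is mounted at the origin on a cart in front of the work surface, level with it; the furniture and walls round the work are solid. World frame = base frame: x ahead of the robot, y to its left, z up, the work surface at z = 0. Lengths are in m, angles in rad, forces in N, time in s.
With the tool pointing down it reaches from about 0.3 to 0.775 m from the base axis. Payload 14.6 kg.
Tool frame: the origin (TCP) lies between the finger pads; the fingertips stand ctrl.tip_extent ahead of it and the grasp point (between the pads) lies 3 mm ahead of it (ctrl.tip_extent is the distance from the TCP to the fingertips, in m); z points along the fingers, y is the line along which they close (so a half turn about z gives the same grasp; the last joint's range is limited). The gripper opens to 94 mm and grips with 3 to 60 N. Pads are 16 mm wide; open, the fingers measure 119 mm over their backs; the gripper's body (75 mm by 177 mm) begins 78 mm behind the grasp point.
Start: joints at [1.107, 0.3, 1.521, -0, 1.321, -0.067], TCP at [0.213, 0.507, 0.227] pointing down, gripper open.
Joint ranges: [-3.03, 3.03], [-0.79, 2.21], [0.23, 2.52], [-1.04, 4.18], [0, 3.07], [-2.55, 2.55]. Speed limits (rad/s): [2.22, 2.22, 2.57, 3.14, 3.14, 3.14].

INTERFACE

Orientations are given as [roll, pitch, yaw] about the fixed x, y, z axes, in that order (R = Rz(yaw) Ry(pitch) Rx(roll)).
In Python, from station import ctrl gives the robot as it stands.
- The arm moves only by the tool shift_gripper, called after "Request:" as a command line: name --argument value ..., lists and objects as JSON in quotes. Schema: {"type":"object","properties":{"steps":{"type":"array","items":{"type":"number"},"minItems":6,"maxItems":60},"jaw":{"type":"number"},"force":{"type":"number"},"only":{"type":"string"},"quiet":{"type":"boolean"},"lines":{"type":"string"}},"required":["steps"],"additionalProperties":false}. steps is one flat list of numbers that holds 1 to 10 rows one after another, with no inner brackets; each row has 6 numbers: dx, dy, dz in normalised numbers (1 is 0.25 m), then a rotation vector rx, ry, rz in a scale on which 1.0 is 4 rad; each row shifts and turns the commanded pose from where the row before left it, along the tool's axes as they then stand; what a row does not reach is not made up. A row lasts 1/10 s, in which the tool goes at most 0.05 m and 0.15 rad, less where a joint would pass 70% of its speed; a pose out of reach is approached as far as the arm can. jaw is the finger opening in m, set as the call begins (left out keeps the last). The fingers move at their own pace and stop on an object; force is the grip in N (left out, the last holds). Time passes only in rows, so rows that do not move let the fingers close. The tool returns the time, the measured TCP pose, the force, the opening and the grip force at its end. only (a regular expression) keeps the lines of the reply that match it, lines (a string "A,B") keeps lines A to B, and quiet returns only ok. Shift and turn numbers lie between -1 and 1, and a call with a number outside is refused. Input that does not fit is refused with a message, and nothing moves.
- ctrl.get_obs(): the state, without advancing time (a new reading comes with each control period).
- ctrl.camera(name): name is "scene" or "side" or "wrist"; returns a dict with "pixels" (400x640x3 uint8, blue, green, red), "fx", "fy", "cx", "cy" (pixels), "k1" (the pictures are not rectified: a ray, as slopes to the right and down, at radius r is drawn at 1 + k1 r^2 times it, then the intrinsics apply), "extrinsics" (4x4, takes a point from camera to world coordinates). Camera axes: x right, y up, looking along -z (the intrinsics and any distortion apply to the point x, -y, -z); pixel columns grow to the right and rows downward; lengths in m; the calibration is good to about 2 mm. A picture is of the moment at which its call begins. There is no depth.
- ctrl.hand_in(): hands the job in; it is judged then, once.
The state is a dict: "time_s": time; "qpos": joint angles; "joint_vel": joint speeds; "tau": joint torques, N m; "ee_pos": TCP position; "eef_rot": TCP orientation; "force": force on the tool from outside, world axes, zero at the start; "moment": the same for the moment, N m; "grip_width": finger opening in m; "grip_force": force on a finger pad.
Only numpy, scipy, OpenCV 4.12 (cv2) and the standard library are available. Lean on these libraries where they do the work, as an engineer would, in place of code of your own. Each camera call takes 0.05 s, during which the arm holds its last target. There are 200 camera calls.

## Working session

There is one attempt and no reset: what is moved stays moved. The work goes in short steps, Python scripts to look and compute and a tool call to move; the robot and the scene stay as the last step left them, time stands still between calls to the robot, and variables do not carry over. Pictures are saved under pics/ and viewed, at most 10 in all, crops included, and the job is handed in when it is done.

```bash
ls; mkdir -p pics; cat > h.py <<'E'
import numpy as np, cv2
from station import ctrl
def grab(n):
    c=ctrl.camera(n); c['pixels']=np.array(c['pixels']); c['E']=np.array(c['extrinsics']); return c
def ray(c,u,v):
    K=np.array([[c['fx'],0,c['cx']],[0,c['fy'],c['cy']],[0,0,1.]])
    p=cv2.undistortPoints(np.array([[[u,v]]],float),K,np.array([c['k1'],0,0,0.]))[0,0]  # approx model r(1+k1 r^2)
    d=c['E'][:3,:3]@np.array([p[0],-p[1],-1]); return c['E'][:3,3],d
def onz(c,u,v,z):
    o,d=ray(c,u,v); return o+d*(z-o[2])/d[2]
def proj(c,P):
    q=np.linalg.inv(c['E'])@np.append(P,1); x,y=q[0]/-q[2],-q[1]/-q[2]
    s=1+c['k1']*(x*x+y*y); return np.array([c['fx']*x*s+c['cx'],c['fy']*y*s+c['cy']])
E
python3 - <<'E'
from h import *
print(ctrl.tip_extent,{k:np.round(v,3) for k,v in ctrl.get_obs().items()})
for n in('scene','side'):
    c=grab(n);cv2.imwrite(f'pics/{n}0.png',c['pixels']);print(n,c['fx'],c['k1'],c['E'].round(3).tolist())
E
```

```text
pics
station.py
0.022 {'time_s': np.float64(0.0), 'qpos': array([ 1.107,  0.3  ,  1.522, -0.   ,  1.321, -0.067]), 'joint_vel': array([ 0.001,  0.001,  0.001,  0.001, -0.   , -0.002]), 'tau': array([-1.0000e-03, -5.3182e+01, -3.5272e+01,  7.1000e-02,  2.5000e-02,
       -0.0000e+00]), 'ee_pos': array([0.212, 0.507, 0.227]), 'eef_rot': array([-3.14 , -0.   ,  2.745]), 'force': array([ 0.369,  0.894, -0.608]), 'moment': array([ 0.022, -0.027,  0.037]), 'grip_force': np.float64(0.0), 'grip_width': np.float64(0.094)}
scene 370.75944931929746 -0.014806490940471307 [[0.455, 0.506, -0.733, -0.026], [-0.891, 0.251, -0.379, -0.31], [-0.008, 0.825, 0.565, 0.525], [0.0, 0.0, 0.0, 1.0]]
side 460.8577445685563 -0.016480390022698927 [[0.952, -0.156, 0.265, 0.862], [0.306, 0.41, -0.859, -0.821], [0.025, 0.899, 0.438, 0.49], [0.0, 0.0, 0.0, 1.0]]
```

View pics/scene0.png

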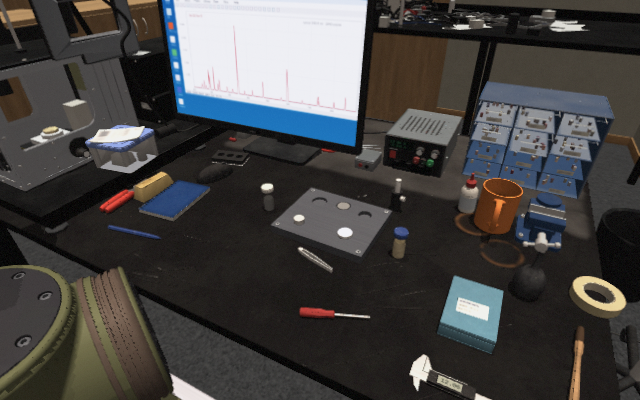

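View pics/side0.png

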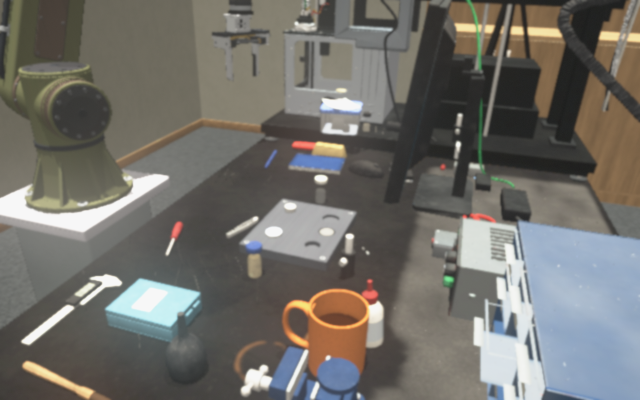

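Scene: plate corners at about (317,189), (392,216), (363,255) and (273,222). The narrow disc is near (299,218), the wide one near (345,232), and the recesses are near (322,196), (344,206) and (365,212). The discs have to swap sides. Next I'll measure.

```bash
python3 - <<'E'
from h import *
for n,uv in(('scene',[(317,189),(392,216),(363,255),(273,222),(299,217),(345,231),(322,196),(365,212),(267,204),(398,254),(398,195),(315,260)]),('side',[(281,200),(356,208),(320,262),(243,250),(290,208),(274,231)])):
    c=grab(n)
    for u,v in uv: print(n,u,v,onz(c,u,v,.02).round(3))
print(np.array(ctrl.camera('wrist')['extrinsics']).round(3).tolist())
E
```

```text
scene 317 189 [0.68 0.07 0.02]
scene 392 216 [ 0.654 -0.138  0.02 ]
scene 363 255 [ 0.502 -0.128  0.02 ]
scene 273 222 [0.513 0.094 0.02 ]
scene 299 217 [0.555 0.051 0.02 ]
scene 345 231 [ 0.556 -0.064  0.02 ]
scene 322 196 [0.657 0.044 0.02 ]
scene 365 212 [ 0.641 -0.077  0.02 ]
scene 267 204 [0.567 0.147 0.02 ]
scene 398 254 [ 0.536 -0.189  0.02 ]
scene 398 195 [ 0.745 -0.123  0.02 ]
scene 315 260 [ 0.446 -0.048  0.02 ]
side 281 200 [0.503 0.088 0.02 ]
side 356 208 [0.679 0.11  0.02 ]
side 320 262 [ 0.666 -0.132  0.02 ]
side 243 250 [ 0.516 -0.143  0.02 ]
side 290 208 [0.537 0.056 0.02 ]
side 274 231 [ 0.543 -0.054  0.02 ]
[[0.387, -0.89, -0.241, 0.142], [0.922, 0.373, 0.101, 0.537], [-0.0, -0.262, 0.965, 0.384], [0.0, 0.0, 0.0, 1.0]]
```

The rows are not in the units I measure in: shifts go in shares of 0.25 m and turns go in shares of 4 rad. I convert before sending: -0.039 m / 0.25 = -0.156, -0.024 m / 0.25 = -0.096.

Request:
shift_gripper --steps '[-0.156,-0.096,-0.024,0,0,0,-0.156,-0.096,-0.024,0,0,0,-0.156,-0.096,-0.024,0,0,0,-0.156,-0.096,-0.024,0,0,0,-0.156,-0.096,-0.024,0,0,0,-0.156,-0.096,-0.024,0,0,0,-0.156,-0.096,-0.024,0,0,0,-0.156,-0.096,-0.024,0,0,0,-0.156,-0.096,-0.024,0,0,0,-0.156,-0.096,-0.024,0,0,0]' --jaw 0.014

```text
time_s: 1.25
ee_pos: [0.4802, 0.1334, 0.2878]
eef_rot: [3.141, 0.0, 2.745]
force: [-0.7, -0.2, -0.4]
grip_width: 0.0175
grip_force: 0.0
```

Request:
shift_gripper --steps '[-0.156,-0.096,-0.012,0,0,0,-0.156,-0.096,-0.012,0,0,0,-0.156,-0.096,-0.012,0,0,0,-0.156,-0.096,-0.012,0,0,0,0,0,0,0,0,0.0363,0,0,0,0,0,0.0363,0,0,0,0,0,0.0363,0,0,0,0,0,0.0363,0,0,0,0,0,0.0363,0,0,0,0,0,0]'

```text
time_s: 2.25
ee_pos: [0.5862, -0.0137, 0.2993]
eef_rot: [-3.141, -0.0, 2.017]
force: [-0.4, -0.1, -0.6]
grip_width: 0.014
grip_force: 0.0
```

```bash
python3 - <<'E'
from h import *
c=grab('wrist');cv2.imwrite('pics/w1.png',c['pixels'])
E
```

```text
(no output)
```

View pics/w1.png

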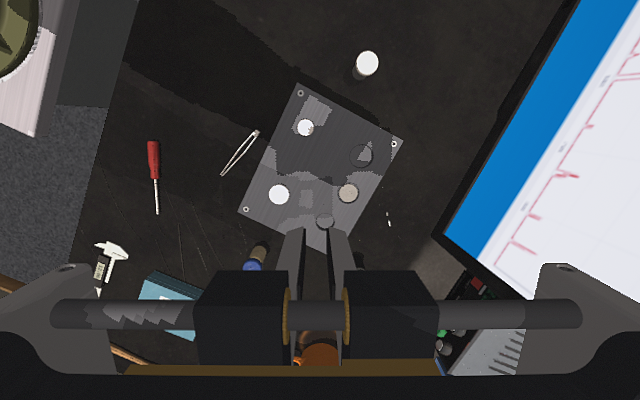

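Wrist view: plate corners (298,82), (403,140) and (237,213). Narrow disc (305,127), wide disc (279,194), wide recess (361,155), loaded disc (348,192), narrow recess (325,221). I'll enlarge it and measure.

```bash
python3 - <<'E'
from h import *
c=grab('wrist');p=c['pixels']
g=cv2.cvtColor(p,cv2.COLOR_BGR2GRAY)
roi=np.zeros_like(g);cv2.fillPoly(roi,[np.array([[298,80],[405,140],[345,262],[235,214]])],255)
for t in(190,):
    m=((g>t)&(roi>0)).astype(np.uint8)
    n,l,s,ce=cv2.connectedComponentsWithStats(m)
    for i in range(1,n):
        if s[i,4]>60: 
            u,v=ce[i]; print(t,s[i],ce[i].round(1),onz(c,u,v,.032).round(4),onz(c,u,v,.027).round(4))
for nm,u,v in(('c-+',298,82),('c++',403,140),('c--',237,213)): print(nm,onz(c,u,v,.02).round(4))
x=cv2.resize(p[70:260,225:415],(600,600),interpolation=cv2.INTER_CUBIC)
x=cv2.convertScaleAbs(x,alpha=1.3)
cv2.imwrite('pics/w1c.png',x)
E
```

```text
190 [298 119  16  17 176] [304.4 126.4] [0.539  0.0447 0.032 ] [0.5388 0.0445 0.027 ]
190 [269 185  20  19 302] [278.3 194.1] [ 0.546  -0.0644  0.032 ] [ 0.5459 -0.0658  0.027 ]
c-+ [0.5038 0.0965 0.02  ]
c++ [0.6814 0.0917 0.02  ]
c-- [ 0.4983 -0.1258  0.02  ]
```

View pics/w1c.png

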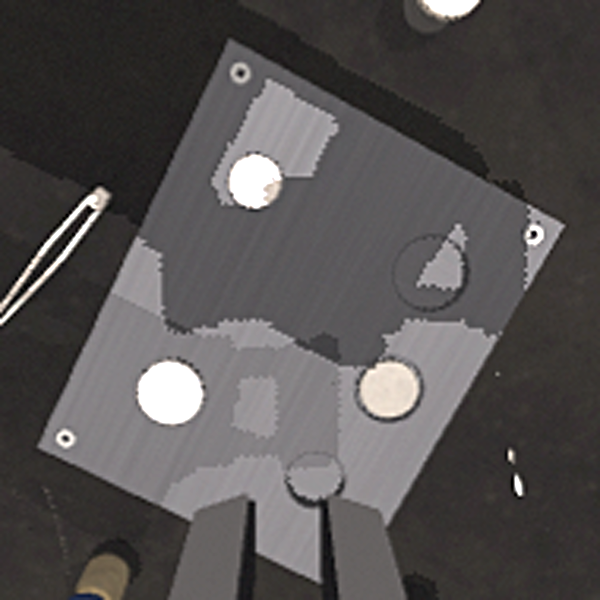

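```bash
cat > plan.py <<'E'
from h import *
def tgt(T,G): return None
c=grab('wrist')
P=lambda x,y,z: onz(c,(x+.5)*190/600-.5+225,(y+.5)*190/600-.5+70,z)
A=np.array([[-90,110],[90,110],[-90,-110],[45,60],[55,0],[45,-60]])/1e3
B=np.array([P(*q,.02)[:2] for q in[(230,38),(565,226),(38,447),(430,272),(389,389),(315,479)]])
a=A-A.mean(0);b=B-B.mean(0)
th=np.arctan2((a[:,0]*b[:,1]-a[:,1]*b[:,0]).sum(),(a*b).sum())
R=np.array([[np.cos(th),-np.sin(th)],[np.sin(th),np.cos(th)]]);t=B.mean(0)-R@A.mean(0)
print('yaw',th,'t',t,'res mm',((A@R.T+t-B)*1e3).round(1).tolist())
for nm,px,z,rc,gap,r in(('narrow',(254,181),.032,(.045,-.06),.014,.012),('wide',(170,393),.027,(.045,.06),.02,.016)):
    D=P(*px,z)[:2];G=R@rc+t;d=G-D;L=np.hypot(*d);u=d/L
    off=.008+np.sqrt(r*r-gap*gap/4)
    print(nm,'disc',D.round(4),'plate',(R.T@(D-t)).round(4),'goal',G.round(4),'L',L.round(4),'ang',np.arctan2(u[1],u[0]).round(4),'off',off.round(4),'start25',(D-u*(off+.015)).round(4),'end',(G-u*off).round(4))
E
python3 plan.py
```

```text
yaw -0.02904798400855336 t [ 0.58933256 -0.01604546] res mm [[-0.3, 0.1], [-0.5, 0.6], [-0.7, -0.0], [1.0, -0.2], [0.0, 0.1], [0.5, -0.5]]
narrow disc [0.5402 0.0444] plate [-0.0509  0.059 ] goal [ 0.6326 -0.0773] L 0.1528 ang -0.9214 off 0.0177 start25 [0.5204 0.0705] end [ 0.6218 -0.0632]
wide disc [ 0.5463 -0.0658] plate [-0.0416 -0.051 ] goal [0.6361 0.0426] L 0.1408 ang 0.879 off 0.0205 start25 [ 0.5236 -0.0931] end [0.623  0.0268]
```

To row units: 0.045 m / 0.25 = 0.18, 0.036 m / 0.25 = 0.144, -0.1015 rad / 4 = -0.0254.

Request:
shift_gripper --steps '[0,0,0,0,0,-0.0254,0,0,0,0,0,-0.0254,0.144,-0.002,0.08,0,0,0,0.144,-0.002,0.08,0,0,0,0.14,-0.002,0.08,0,0,0,0,0,0.18,0,0,0,0,0,0.18,0,0,0,0,0,0.18,0,0,0,0,0,0.12,0,0,0,0,0,0,0,0,0]' --jaw 0.014

```text
time_s: 3.4
ee_pos: [0.5182, 0.0704, 0.071]
eef_rot: [-3.136, -0.004, 2.226]
force: [0.7, -1.0, 0.3]
grip_width: 0.0143
grip_force: 0.0
```

```bash
python3 - <<'E'
from h import *
o=ctrl.get_obs();p=np.array(o['ee_pos']);G=np.array([.6326,-.0773]);u=np.array([.6045,-.7966]);n=np.array([.7966,.6045])
print(p,o['eef_rot'],'to end',u@(np.array([.6218,-.0632])-p[:2]),'lat (tool y)',n@(G-p[:2]))
c=grab('wrist');cv2.imwrite('pics/w2.png',c['pixels'])
E
```

```text
[0.51817069 0.07036293 0.07104245] [-3.13614141 -0.00364253  2.22555624] to end 0.16904014994661085 lat (tool y) 0.0018921439519185696
```

View pics/w2.png

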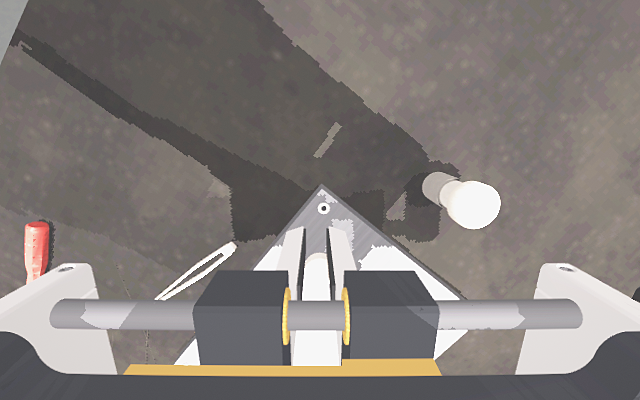

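The disc shows at (316,262), centred between the fingertips at (300..345). I'll lower and push.

To row units: 0.01 m / 0.25 = 0.04, 0.0065 m / 0.25 = 0.026.

Request:
shift_gripper --steps '[0,0.0072,0,0,0,0,0,0,0.04,0,0,0,0,0,0.04,0,0,0,0,0,0.026,0,0,0,0,0,0,0,0,0,0,0,0,0,0,0,-0.02,0,0,0,0,0,-0.02,0,0,0,0,0,-0.02,0,0,0,0,0,-0.02,0,0,0,0,0]' --jaw 0.014

```text
time_s: 4.45
ee_pos: [0.5341, 0.0552, 0.0481]
eef_rot: [3.141, 0.0, 2.223]
force: [-0.2, 0.3, 0.1]
grip_width: 0.0139
grip_force: 0.1
```

Request:
shift_gripper --steps '[-0.024,0,0,0,0,0,-0.024,0,0,0,0,0,-0.024,0,0,0,0,0,-0.024,0,0,0,0,0,-0.024,0,0,0,0,0,-0.024,0,0,0,0,0,-0.024,0,0,0,0,0,-0.024,0,0,0,0,0,-0.024,0,0,0,0,0,0,0,0,0,0,0]'

```text
time_s: 5.45
ee_pos: [0.5669, 0.0122, 0.0479]
eef_rot: [3.141, 0.0, 2.222]
force: [0.2, -0.0, -0.3]
grip_width: 0.0138
grip_force: 0.0
```

```bash
python3 - <<'E'
from h import *
o=ctrl.get_obs();p=np.array(o['ee_pos']);G=np.array([.6326,-.0773]);u=np.array([.6045,-.7966]);n=np.array([.7966,.6045])
print(p,o['eef_rot'],'to end',u@(np.array([.6218,-.0632])-p[:2]),'lat (tool y)',n@(G-p[:2]))
c=grab('scene');cv2.imwrite('pics/s2.png',cv2.resize(c['pixels'][150:280,240:440],(800,520)))
E
```

```text
[0.56688606 0.01216007 0.04791366] [3.14149306e+00 1.98097618e-04 2.22224165e+00] to end 0.0932273087453035 lat (tool y) -0.0017308915080102097
```

View pics/s2.png

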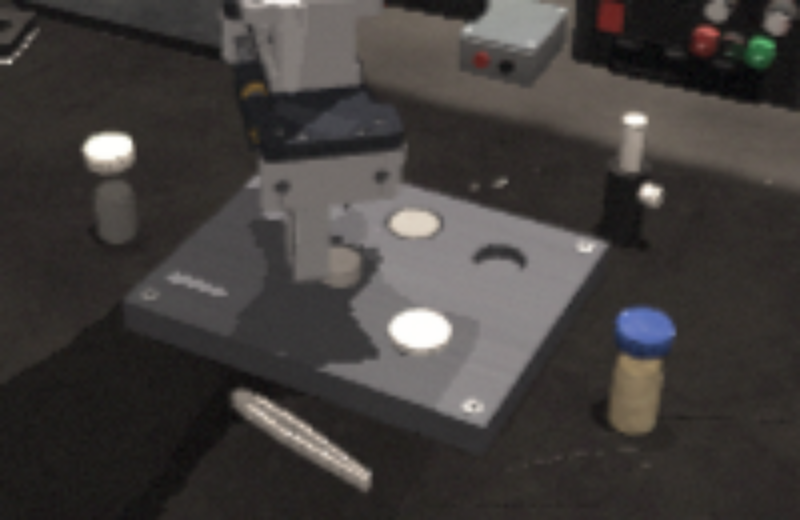

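The disc is at crop (342,267), nested in front of the fingertips and on course. I'll lower the tips 3 mm, correct the lateral offset and continue.

To row units: -0.006 m / 0.25 = -0.024, 0.0005 m / 0.25 = 0.002.

Request:
shift_gripper --steps '[-0.024,-0.0008,0.002,0,0,0,-0.024,-0.0008,0.002,0,0,0,-0.024,-0.0008,0.002,0,0,0,-0.024,-0.0008,0.002,0,0,0,-0.024,-0.0008,0.002,0,0,0,-0.024,-0.0008,0.002,0,0,0,-0.024,-0.0008,0,0,0,0,-0.024,-0.0008,0,0,0,0,-0.024,-0.0004,0,0,0,0,0,0,0,0,0,0]'

```text
time_s: 6.5
ee_pos: [0.5983, -0.0318, 0.0449]
eef_rot: [3.141, 0.0, 2.222]
force: [0.1, -0.2, 0.1]
grip_width: 0.0142
grip_force: 0.0
```

```bash
python3 - <<'E'
from h import *
o=ctrl.get_obs();p=np.array(o['ee_pos']);G=np.array([.6326,-.0773]);u=np.array([.6045,-.7966]);n=np.array([.7966,.6045])
print(p,o['eef_rot'],'to end',u@(np.array([.6218,-.0632])-p[:2]),'lat (tool y)',n@(G-p[:2]))
c=grab('side');cv2.imwrite('pics/s3.png',cv2.resize(c['pixels'][180:280,220:380],(800,500)))
E
```

```text
[ 0.59828582 -0.03182427  0.04491973] [3.14148660e+00 2.06456763e-04 2.22224498e+00] to end 0.0392082270287887 lat (tool y) -0.0001554077495076937
```

View pics/s3.png

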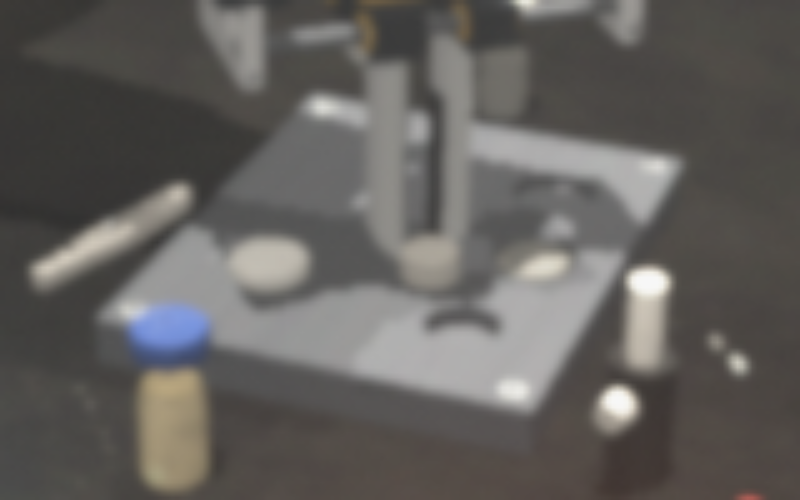

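The disc at (430,262) is lined up with the narrow recess at (463,320). I'll finish the push slowly.

To row units: -0.004 m / 0.25 = -0.016.

Request:
shift_gripper --steps '[-0.016,0,0,0,0,0,-0.016,0,0,0,0,0,-0.016,0,0,0,0,0,-0.016,0,0,0,0,0,-0.016,0,0,0,0,0,-0.016,0,0,0,0,0,-0.016,0,0,0,0,0,-0.016,0,0,0,0,0,-0.016,0,0,0,0,0,-0.016,0,0,0,0,0]'

```text
time_s: 7.55
ee_pos: [0.6224, -0.0633, 0.0449]
eef_rot: [-3.142, -0.0, 2.223]
force: [0.5, -0.0, -0.3]
grip_width: 0.014
grip_force: 0.1
```

Request:
shift_gripper --steps '[0,0,0,0,0,0,0,0,0,0,0,0,0,0,0,0,0,0]'

```text
time_s: 7.85
ee_pos: [0.6221, -0.0629, 0.0449]
eef_rot: [-3.141, -0.0, 2.223]
force: [0.9, 0.3, -0.1]
grip_width: 0.0138
grip_force: 0.0
```

```bash
python3 - <<'E'
from h import *
c=grab('side');a=cv2.resize(c['pixels'][180:280,220:380],(800,500));c=grab('scene');b=cv2.resize(c['pixels'][150:280,240:440],(800,520))
cv2.imwrite('pics/s4.png',cv2.resize(np.hstack([a,cv2.resize(b,(800,500))]),(800,250)))
E
```

```text
(no output)
```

View pics/s4.png

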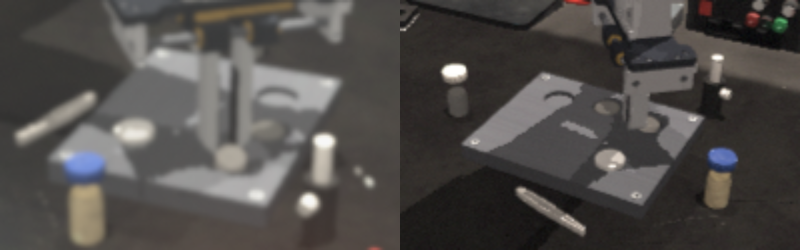

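The disc at (232,158) in the side view looks tilted, leaning on the near rim. I'll nudge it on a few mm.

To row units: -0.001 m / 0.25 = -0.004.

Request:
shift_gripper --steps '[-0.004,0,0,0,0,0,-0.004,0,0,0,0,0,-0.004,0,0,0,0,0,-0.004,0,0,0,0,0,-0.004,0,0,0,0,0,-0.004,0,0,0,0,0,0,0,0,0,0,0,0,0,0,0,0,0]'

```text
time_s: 8.75
ee_pos: [0.6258, -0.0678, 0.0449]
eef_rot: [-3.142, -0.0, 2.223]
force: [0.3, 0.3, -0.2]
grip_width: 0.0139
grip_force: 0.0
```

```bash
python3 - <<'E'
from h import *
c=grab('side');a=cv2.resize(c['pixels'][190:270,230:358],(400,250),interpolation=2);c=grab('scene');b=cv2.resize(c['pixels'][180:260,280:408],(400,250),interpolation=2)
cv2.imwrite('pics/s5.png',np.hstack([a,b]))
E
```

```text
(no output)
```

View pics/s5.png

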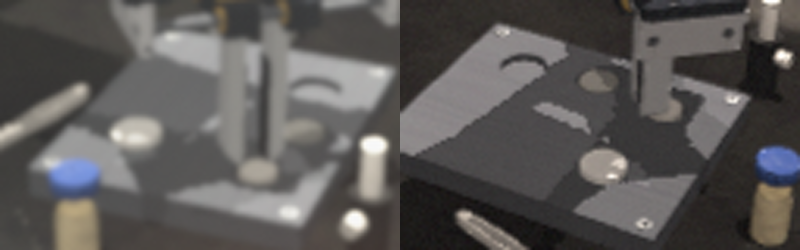

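The disc now lies flat at (258,172). I'll retreat, turn for the wide disc and check from above.

To row units: -0.045 m / 0.25 = -0.18, -0.01 m / 0.25 = -0.04, 0.149 rad / 4 = 0.0373.

Request:
shift_gripper --steps '[0,0,-0.04,0,0,0,0,0,-0.18,0,0,0,0,0,-0.18,0,0,0,0,0,-0.18,0,0,0,0,0,-0.18,0,0,0,0,0,-0.18,0,0,0,0,0,0,0,0,0.0373,0,0,0,0,0,0.0373,0,0,0,0,0,0.0373,0,0,0,0,0,0.0373]' --jaw 0.02

```text
time_s: 9.85
ee_pos: [0.6257, -0.0677, 0.2809]
eef_rot: [3.141, 0.0, 1.621]
force: [1.0, -0.3, -0.4]
grip_width: 0.0201
grip_force: 0.0
```

Request:
shift_gripper --steps '[0,0,0,0,0,0.0373,0,0,0,0,0,0.0373,0,0,0,0,0,0.0373,0,0,0,0,0,0.0373,0,0,0,0,0,0.0378,-0.168,-0.1252,0,0,0,0,-0.168,-0.1252,0,0,0,0,0,0,0,0,0,0,0,0,0,0,0,0]'

```text
time_s: 10.75
ee_pos: [0.5285, -0.0917, 0.2815]
eef_rot: [3.14, -0.001, 0.88]
force: [-0.1, -0.2, 0.1]
grip_width: 0.02
grip_force: 0.0
```

```bash
python3 - <<'E'
from h import *
c=grab('wrist');cv2.imwrite('pics/w3.png',c['pixels'])
for P in([.5463,-.0658,.027],[.6326,-.0773,.022],[.6361,.0426,.02]): print(proj(c,P))
E
```

```text
[313.98904015 155.87026789]
[365.83350351 122.90632688]
[313.92166152  50.33428118]
```

View pics/w3.png

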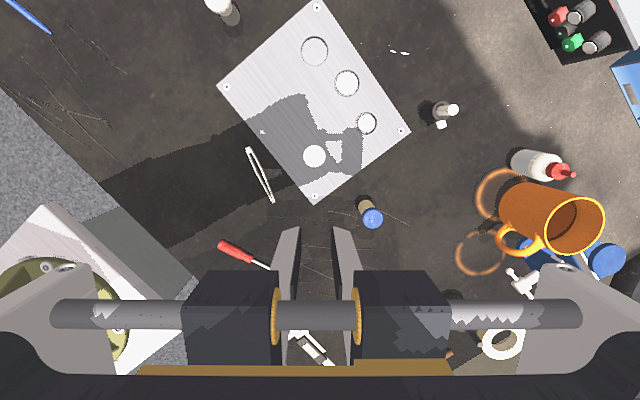

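The narrow disc is seated flat at (366,123). The wide disc at (314,156) is where I predicted, within 1 px. Now I'll descend behind it.

To row units: 0.045 m / 0.25 = 0.18, 0.036 m / 0.25 = 0.144.

Request:
shift_gripper --steps '[0,0,0.18,0,0,0,0,0,0.18,0,0,0,0,0,0.18,0,0,0,0,0,0.18,0,0,0,0,0,0.144,0,0,0,0,0,0,0,0,0,0,0,0,0,0,0,0,0,0,0,0,0]' --jaw 0.02

```text
time_s: 11.6
ee_pos: [0.5303, -0.0917, 0.0661]
eef_rot: [3.139, -0.001, 0.881]
force: [0.2, 0.4, -0.3]
grip_width: 0.0197
grip_force: 0.0
```

```bash
cat > m.py <<'E'
from h import *
o=ctrl.get_obs();p=np.array(o['ee_pos']);G=np.array([.6361,.0426]);u=np.array([.6378,.7702]);n=np.array([.7702,-.6378])
print(p,o['eef_rot'],'to end',u@(np.array([.623,.0268])-p[:2]),'lat (tool y)',n@(G-p[:2]))
E
python3 m.py
```

```text
[ 0.53026575 -0.09171616  0.06613671] [ 3.13861327e+00 -1.46705604e-03  8.81084797e-01] to end 0.1504270485009291 lat (tool y) -0.0041533080030521615
```

To row units: 0.01 m / 0.25 = 0.04, -0.0042 m / 0.25 = -0.0168.

Request:
shift_gripper --steps '[-0.012,-0.0168,0,0,0,0,0,0,0.04,0,0,0,0,0,0.028,0,0,0,0,0,0,0,0,0,0,0,0,0,0,0,0,0,0,0,0,0]'

```text
time_s: 12.2
ee_pos: [0.5237, -0.0912, 0.0471]
eef_rot: [3.141, -0.0, 0.881]
force: [-0.3, -0.0, 0.1]
grip_width: 0.0203
grip_force: 0.0
```

```bash
python3 m.py
```

```text
[ 0.52369054 -0.09121567  0.04708415] [ 3.14143900e+00 -9.25702985e-05  8.80751324e-01] to end 0.15423524030180885 lat (tool y) 0.0012301344652353968
```

Request:
shift_gripper --steps '[0,0.0048,0.008,0,0,0,0,0,0,0,0,0,0.02,0,0,0,0,0,0.02,0,0,0,0,0,0.02,0,0,0,0,0,0.02,0,0,0,0,0,0.024,0,0,0,0,0,0.024,0,0,0,0,0,0.024,0,0,0,0,0,0.024,0,0,0,0,0]'

```text
time_s: 13.2
ee_pos: [0.5528, -0.0576, 0.0449]
eef_rot: [3.142, 0.0, 0.881]
force: [-0.4, -0.1, -0.0]
grip_width: 0.0199
grip_force: 0.1
```

Request:
shift_gripper --steps '[0.024,0,0,0,0,0,0.024,0,0,0,0,0,0.024,0,0,0,0,0,0.024,0,0,0,0,0,0.024,0,0,0,0,0,0.024,0,0,0,0,0,0.024,0,0,0,0,0,0.024,0,0,0,0,0,0.024,0,0,0,0,0,0,0,0,0,0,0]'

```text
time_s: 14.2
ee_pos: [0.5872, -0.0158, 0.0449]
eef_rot: [3.141, -0.0, 0.881]
force: [-0.5, 0.3, -0.5]
grip_width: 0.02
grip_force: 0.0
```

```bash
python3 m.py; python3 - <<'E'
from h import *
c=grab('side');a=cv2.resize(c['pixels'][190:270,230:358],(400,250),interpolation=2);c=grab('scene');b=cv2.resize(c['pixels'][180:260,280:408],(400,250),interpolation=2)
cv2.imwrite('pics/s6.png',np.hstack([a,b]))
E
```

```text
[ 0.58724561 -0.0157951   0.0449204 ] [ 3.14146894e+00 -1.62042329e-04  8.81387423e-01] to end 0.055610898047206876 lat (tool y) 0.00038325506947249003
```

View pics/s6.png

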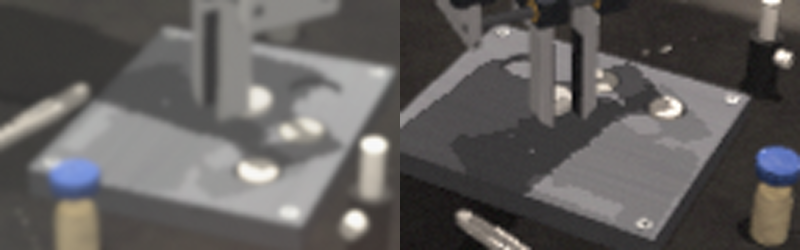

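I've now viewed 11 pictures, one over the limit of 10, so I won't view any more and will check by numbers only. This one shows the wide disc at (258,100) in front of the fork, on line. I'll finish the push.

To row units: 0.006 m / 0.25 = 0.024, 0.005 m / 0.25 = 0.02.

Request:
shift_gripper --steps '[0.024,0,0,0,0,0,0.024,0,0,0,0,0,0.024,0,0,0,0,0,0.024,0,0,0,0,0,0.02,0,0,0,0,0,0.016,0,0,0,0,0,0.016,0,0,0,0,0,0.016,0,0,0,0,0,0.016,0,0,0,0,0,0.016,0,0,0,0,0]'

```text
time_s: 15.3
ee_pos: [0.6183, 0.0216, 0.045]
eef_rot: [3.142, -0.0, 0.881]
force: [-0.2, 0.1, 0.2]
grip_width: 0.0198
grip_force: 0.1
```

Request:
shift_gripper --steps '[0.012,0,0,0,0,0,0.012,0,0,0,0,0,0.008,0,0,0,0,0,0,0,0,0,0,0,0,0,0,0,0,0,0,0,0,0,0,0]'

```text
time_s: 15.9
ee_pos: [0.6231, 0.0275, 0.0449]
eef_rot: [-3.142, 0.0, 0.881]
force: [0.4, 0.8, 0.9]
grip_width: 0.02
grip_force: 0.0
```

```bash
python3 m.py
```

```text
[0.62307435 0.02751185 0.04494689] [-3.14153345e+00  3.94373384e-05  8.80680691e-01] to end -0.0005956867908914637 lat (tool y) 0.00040912973644814215
```

To row units: -0.045 m / 0.25 = -0.18, -0.015 m / 0.25 = -0.06.

Request:
shift_gripper --steps '[0.004,0,0,0,0,0,0.004,0,0,0,0,0,0.002,0,0,0,0,0,0,0,0,0,0,0,0,0,0,0,0,0,0,0,-0.06,0,0,0,0,0,-0.18,0,0,0,0,0,-0.18,0,0,0,0,0,-0.18,0,0,0,0,0,-0.18,0,0,0]'

```text
time_s: 16.9
ee_pos: [0.6243, 0.0295, 0.2433]
eef_rot: [3.141, -0.001, 0.881]
force: [1.0, 0.3, 0.6]
grip_width: 0.0202
grip_force: 0.0
```

Request:
shift_gripper --steps '[-0.16,0,-0.12,0,0,0,-0.16,0,0,0,0,0,-0.16,0,0,0,0,0,0,0,0,0,0,0,0,0,0,0,0,0,0,0,0,0,0,0]'

```text
time_s: 17.5
ee_pos: [0.5487, -0.0624, 0.2705]
eef_rot: [3.141, -0.0, 0.881]
force: [0.1, 0.4, 0.1]
grip_width: 0.0202
grip_force: 0.0
```

```bash
cat > chk.py <<'E'
from h import *
for n in('wrist','scene','side'):
    c=grab(n);p=c['pixels'];g=cv2.cvtColor(p,cv2.COLOR_BGR2GRAY);cv2.imwrite(f'pics/end_{n}.png',p)
    for nm,C,r in(('wide',[.6361,.0426,.02],16),('narrow',[.6326,-.0773,.022],12),('loaded',[.6443,-.0176,.02],15)):
        q=proj(c,C);u,v=q.round().astype(int);k=22 if n=='wrist' else 14
        w=g[v-k:v+k,u-k:u+k];W=cv2.resize(w,None,fx=6,fy=6,interpolation=2)
        t,m=cv2.threshold(W,0,255,cv2.THRESH_OTSU)
        cs,_=cv2.findContours(m,0,2)
        # blob nearest to the window centre
        cs=[x for x in cs if cv2.contourArea(x)>36*20]
        if not cs: print(n,nm,'none');continue
        b=max(cs,key=lambda x:cv2.pointPolygonTest(x,(k*6.,k*6.),True))
        e=cv2.fitEllipse(cv2.convexHull(b))
        uu,vv=(np.array(e[0])+.5)/6-.5+[u-k,v-k]
        X=onz(c,uu,vv,C[2]);print(n,nm,'off mm',((X-C)[:2]*1e3).round(1),'axes px',(np.array(e[1])/6).round(1),'ang',round(e[2]),'thr',t)
        ring=np.array([proj(c,[C[0]+r/1e3*np.cos(a),C[1]+r/1e3*np.sin(a),C[2]]) for a in np.linspace(0,6.28,40)]).astype(np.float32)
        ex=cv2.fitEllipse(ring);print('    expected axes',np.round(ex[1],1),round(ex[2]))
E
python3 chk.py; python3 m.py
```

```text
wrist wide off mm [ 3.4 -0.1] axes px [52.3 72.1] ang 97 thr 194.0
    expected axes [23.9 25.6] 0
wrist narrow off mm [10.5 -4.6] axes px [32.6 85.6] ang 179 thr 187.0
    expected axes [16.6 17.4] 38
wrist loaded off mm [-2.6  0.6] axes px [55.3 66.2] ang 169 thr 187.0
    expected axes [21.7 22.9] 16
scene wide off mm [-3.6 -2.1] axes px [ 7.7 13.3] ang 90 thr 157.0
    expected axes [ 7.3 13.1] 89
scene narrow off mm [-0.  -2.8] axes px [6.5 9.3] ang 104 thr 147.0
    expected axes [ 6.1 10.5] 94
scene loaded off mm [-5.3 22. ] axes px [22.8 45.7] ang 95 thr 77.0
    expected axes [ 7.1 12.5] 92
side wide off mm [-1. -1.] axes px [10.3 16.6] ang 94 thr 199.0
    expected axes [ 6.8 14.6] 93
side narrow off mm [ 5.3 -1.1] axes px [32.8 38.7] ang 29 thr 155.0
    expected axes [ 6.3 12.2] 92
side loaded off mm [ 0.9 -0.7] axes px [ 7.9 13.3] ang 91 thr 202.0
    expected axes [ 7.1 14.5] 93
[ 0.5487302  -0.06230625  0.26980892] [-3.14125628e+00  1.25599478e-04  8.81893503e-01] to end 0.11599891303445464 lat (tool y) 0.0003830189699383668
```

```bash
python3 - <<'E'
from h import *
for n in('wrist','side'):
  c=grab(n);g=cv2.cvtColor(c['pixels'],cv2.COLOR_BGR2GRAY).astype(np.float32)
  for nm,C,r in(('wide',[.6361,.0426,.02],np.arange(10,22)),('narrow',[.6326,-.0773,.022],np.arange(6,18)),('loaded',[.6443,-.0176,.02],np.arange(10,22))):
    print(n,nm,'r',r)
    for a in range(0,360,30):
        q=np.array([proj(c,[C[0]+k/1e3*np.cos(np.radians(a)),C[1]+k/1e3*np.sin(np.radians(a)),C[2]]) for k in r],np.float32)
        print(a,cv2.remap(g,q[:,:1],q[:,1:],1).ravel().astype(int))
E
```

```text
wrist wide r [10 11 12 13 14 15 16 17 18 19 20 21]
0 [247 247 247 249 251 246 203 140 162 220 234 235]
30 [247 247 247 248 252 245 206 126 163 215 238 236]
60 [247 247 247 249 251 255 170 130 165 226 238 235]
90 [247 247 247 247 249 250 236 156 175 230 239 237]
120 [247 247 247 247 247 250 244 213 188 214 238 235]
150 [247 247 247 247 247 248 250 243 232 216 232 233]
180 [247 247 247 247 247 247 248 251 234 215 226 230]
210 [247 247 247 247 247 248 249 251 241 226 234 234]
240 [247 247 247 247 247 248 250 245 220 220 230 235]
270 [247 247 247 247 248 249 249 239 211 213 229 233]
300 [247 247 247 247 248 248 242 216 186 195 228 233]
330 [247 247 247 248 249 249 247 189 150 210 230 234]
wrist narrow r [ 6  7  8  9 10 11 12 13 14 15 16 17]
0 [247 247 247 248 250 253 254 184  92 147 228 235]
30 [247 247 247 247 249 253 217 177 165 154 225 235]
60 [247 247 247 248 250 253 222 219 225 198 219 235]
90 [247 247 247 248 252 245 211 162 138 120 125 140]
120 [247 247 247 248 252 233 174 152 143 133 132 141]
150 [246 246 246 248 251 251 192 142 142 134 134 142]
180 [247 247 247 248 251 237 182 1
[... 2368 characters left out ...]
 188]
side loaded r [10 11 12 13 14 15 16 17 18 19 20 21]
0 [236 234 228 221 207 192 177 164 161 162 165 169]
30 [234 232 226 220 205 191 178 165 163 163 165 168]
60 [232 230 226 220 215 206 195 185 178 174 171 170]
90 [233 230 226 222 218 213 205 198 190 183 181 179]
120 [232 228 224 220 215 207 199 192 184 181 178 176]
150 [228 224 219 207 196 185 175 168 164 165 167 169]
180 [230 225 214 202 187 172 166 163 164 168 171 174]
210 [233 228 220 210 194 179 171 163 165 167 170 172]
240 [233 231 226 219 211 200 190 180 174 169 166 162]
270 [233 231 229 225 219 214 208 201 195 190 184 179]
300 [233 232 230 224 219 214 210 203 196 189 183 180]
330 [235 233 230 224 218 211 200 190 181 175 171 170]
```

Both discs sit in their recesses. In the wrist view the wide disc's edge is 16–18 mm from the recess centre all round. The fork passed 3 mm beyond the end point, so it can't be resting on the rim, and the scene-camera ellipse of 7.7×13.3 px against 7.3×13.1 px expected says it is flat. I'll hand in.

```bash
python3 -c "
from station import ctrl
print(ctrl.hand_in())"
```

```text
the job is handed in; nothing more can be done
None
```

I slid both discs into their own recesses and handed the job in at about 18 s, with no verdict returned; the wide disc's final seating was checked by numbers only, and I viewed 11 pictures, one over the limit of 10.

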